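Push the brass plate out to its tape mark

ROBOT

A 7-joint arm with a two-finger parallel gripper is mounted at the origin on the work surface. World frame = base frame: x ahead of the robot, y to its left, z up, the work surface at z = 0. Lengths are in m, angles in rad, forces in N, time in s.
With the tool pointing down it reaches from about 0.425 to 0.925 m from the base axis. Payload 6.8 kg.
Tool frame: the origin (TCP) lies at the very end of the fingers, on their centre line; the grasp point (between the pads) lies r.pinch_z behind it (r.pinch_z is the distance from the TCP to the grasp point, in m); z points along the fingers, y is the line along which they close (so a half turn about z gives the same grasp; the last joint's range is limited). The gripper opens to 85 mm and grips with 20 to 120 N. Pads are 22 mm wide; open, the fingers measure 114 mm over their backs; the gripper's body (76 mm by 85 mm) begins 54 mm behind the grasp point. The pads swing forward as they close: fully open they stand 13 mm farther back than shut.
Start: joints at [1.066, 0.477, 0.022, 1.555, -0.011, 1.109, -0.083], TCP at [0.261, -0.623, 0.231] pointing down, gripper open.
Joint ranges: [-2.96, 2.96], [-0.34, 2.1], [-1.41, 1.46], [0.24, 2.44], [-1.37, 4.51], [0.17, 1.92], [-2.96, 2.96]. Speed limits (rad/s): [2.39, 2.39, 3.14, 3.14, 3.14, 3.14, 3.14].

INTERFACE

Orientations are given as a rotation vector (axis times angle).
In Python, from bench import status, grab_frame, camera_model, r gives the robot as it stands. The module is installed in compiled form; this text tells all that it offers.
- The arm moves only by the shell command python3 -m creep 'ROWS' [FORCE]. ROWS is text: rows parted by semicolons, each of 7 numbers parted by spaces: the turn, a rotation vector about the tool's x, y, z in rad, then the shift along the tool's x, y, z in mm, then the opening, from -1 (shut) to 1 (fully open). In form: rx ry rz tx ty tz fingers; .... A call has 1 to 10 rows; each row is the pose to reach, as a shift and turn from the pose commanded when the call began, along the tool's axes at that moment; what a row does not reach only later rows make up. A row lasts 1/8 s, in which the tool goes at most 62.5 mm and 10.7 degrees, less where a joint would pass 70% of its speed; a pose out of reach is approached as far as the arm can. A call with a gripper value outside its range is refused whole. The fingers move at their own pace and stop on an object; FORCE is the grip in N (left out, the last holds). Time passes only in rows, so rows that repeat a pose let the fingers close. It gives the time, the measured TCP pose, the force, the opening and the grip force at its end, in the units of the state.
- status.get_obs(): the state, without advancing time (a new reading comes with each control period).
- grab_frame(name): name is "scene" or "top" or "wrist"; returns (picture, depth): 400x640x3 uint8, red, green, blue; 400x640 float32, m along the optical axis (not along the pixel's ray), 0 where there is no reading.
- camera_model(name): a dict with "K" (3x3 intrinsics, pixels), "rvec" (rotation vector, rad) and "tvec" (3), from world to camera coordinates, as OpenCV has them. Camera axes: x right, y down, z forward; pixel columns grow to the right and rows downward; lengths in m; the calibration is good to about 2 mm. A picture is of the moment at which its call begins: read the wrist's pose just before it. camera_model takes no time and is no camera call; for the wrist camera it gives the pose at the moment of the call.
- r.hand_in(): hands the job in; it is judged then, once.
The state is a dict: "clock": time; "joints": joint angles; "qvel": joint speeds; "tau": joint torques, N m; "tcp_pos": TCP position; "orientation": TCP orientation; "contact_force": force on the tool from outside, world axes, zero at the start; "moment": the same for the moment, N m; "grip_width": finger opening in m; "gripper_force": force on a finger pad.
Only numpy, scipy, OpenCV 4.12 (cv2) and the standard library are available. Lean on these libraries where they do the work, as an engineer would, in place of code of your own. Each camera call takes 0.05 s, during which the arm holds its last target. There are 200 camera calls.

TASK

Using only the fingertips, push the taped brass plate along its lane on the wooden ledge, out over the end on the robot's left, until the blue tape stripe lies right over the ledge's end edge, so that a third of the plate sticks out and its edge can be filed. The plate must stay flat on the ledge throughout: do not lift, tip or drop it. Leave the black plate and all the other things where they are, and let go of everything at the end.

Things in the scene. Friction and masses are not known exactly. Their poses are not given: they have to be found in the camera images.
- ledge: Fixed wooden ledge with a grey laminate top, 270 mm wide (x), 360 mm long (y), flat top 60 mm above the bench, yaw within 15 degrees. Origin: centre of its underside. Three dark ribs, 8 mm wide and 8 mm high, run along y on the top at x = -131, -35, +61 mm; between them two lanes, 88 mm wide, centred at x = -83 and +13 mm, open at both ends. The strip beyond x = +65 mm carries small things.
- ledge_end (a point): Middle of the top edge of the ledge's +y end (origin's y + 180 mm, 60 mm above the bench), the end over which the plate is to stick out. Axes as the ledge's: y points straight out past the end, the end edge runs along x.
- brass_plate: Loose brass plate, 70 mm wide (x), 150 mm long (y), 6 mm thick, 0.35 to 0.7 kg, flat in either lane, along it within 5 degrees, leading edge about 30 to 110 mm short of the ledge's +y end. Origin: centre of its underside; +y towards that end. A push of a few newtons on its rear edge slides it; it stays where it is left.
- plate_tape (a point): Middle of the blue tape stripe on the brass plate's upper face. The stripe is 12 mm wide and runs right across the plate, its middle line 50 mm behind the leading edge (a third of the length). Axes as the plate's.
- plate_rear (a point): Middle of the brass plate's rear (-y) edge, half-way up its 6 mm thickness. Behind it the lane is free for 100 mm or more. Axes as the plate's.
- black_plate: Plain black plastic plate without tape, same size as the brass one (70 x 150 x 6 mm), lying in the other lane of the ledge; to be left alone. Origin: centre of its underside, y along its length.
- solder_spool: Aluminium-coloured solder spool standing on the ledge's side strip (beyond the lanes, on the ledge's +x side), 52 mm diameter, 40 mm high. Origin: centre of its underside. To be left alone.
- guitar_knob: Small white guitar knob standing on the ledge's side strip, 28 mm diameter, 18 mm high. Origin: centre of its underside. To be left alone.
- spray_can: Spray can standing on the bench, 66 mm diameter, 180 mm high. Origin: centre of its underside. To be left alone.
- tape_roll: Roll of blue tape lying flat on the bench, 100 mm outer diameter, 24 mm high. Origin: centre of its underside. To be left alone.
- screwdriver: Screwdriver lying on the bench, 180 mm long. To be left alone.
- mug: Blue mug standing on the bench, 80 mm diameter, 90 mm high. Origin: centre of its underside. To be left alone.
Not all that is in view belongs to the job. Of the things shaped like the brass_plate, the brass one is meant.

How it is judged:
At the end, for the whole second after the job is handed in: The middle line of the tape stripe is within 10 mm of the ledge's end, the brass plate lies flat and still on the ledge (within about 3 degrees of level) with its length along the lane (within 14 degrees), and no other listed thing has moved by more than 12 mm (y of plate_tape in the frame of ledge_end between -0.01 and 0.01 m and z of brass_plate in the frame of ledge between 0.057 and 0.063 m and angle between brass_plate's own z axis and vertical below 0.05 rad and angle between the y axis of brass_plate and the y axis of ledge, either way round below 0.25 rad and linear speed of brass_plate below 0.01 m/s and distance of each of black_plate, solder_spool, guitar_knob, spray_can, tape_roll, screwdriver, mug from where it was at the start of the episode below 0.012 m); the robot touches nothing.
It fails at once if the brass plate is lifted more than 10 mm off the ledge (z of brass_plate in the frame of ledge above 0.07 m).
It fails at once if the brass plate drops off the ledge (z of brass_plate in the frame of ledge below 0.05 m).
It fails at once if the brass plate is tipped by more than about 11 degrees (angle between brass_plate's own z axis and vertical above 0.2 rad).
It fails at once if the black plate or another bystander is moved by more than 12 mm (distance of any of black_plate, solder_spool, guitar_knob, spray_can, tape_roll, screwdriver, mug from where it was at the start of the episode above 0.012 m).
It also fails if it takes over 43 s, if anything falls off the work surface, if the arm or the gripper's body presses on something with over 40 N, if the wrist force passes 120 N, or if a joint passes its speed limit or range.

## Working session

There is one attempt and no reset: what is moved stays moved. The work goes in short steps, Python scripts to look and compute and a shell command to move; the robot and the scene stay as the last step left them, time stands still between calls to the robot, and variables do not carry over. Pictures are saved under pics/ and viewed, at most 10 in all, crops included, and the job is handed in when it is done.

```bash
mkdir -p pics; python3 - <<'E'
from bench import status, grab_frame, camera_model, r
import cv2,numpy as np
for n in ("top","scene"):
    p,d=grab_frame(n); cv2.imwrite(f"pics/{n}0.png",p[:,:,::-1]); np.savez(f"pics/{n}0.npz",p=p,d=d)
    print(n,camera_model(n))
o=status.get_obs(); print(o['clock'],o['tcp_pos'],o['orientation'],o['grip_width'],r.pinch_z)
E
```

```text
top {'K': array([[436.08087805,   0.        , 313.38381616],
       [  0.        , 436.08087805, 202.48589349],
       [  0.        ,   0.        ,   1.        ]]), 'rvec': array([ 2.16840909, -2.16932816,  0.10757396]), 'tvec': array([0.06025538, 0.46523753, 1.06011271])}
scene {'K': array([[476.63557642,   0.        , 313.77315633],
       [  0.        , 476.63557642, 204.62975391],
       [  0.        ,   0.        ,   1.        ]]), 'rvec': array([ 1.9769082 ,  1.19111631, -0.55263691]), 'tvec': array([-0.25050731, -0.18257478,  1.435129  ])}
0.1 [ 0.26065537 -0.62206344  0.23042606] [-3.07840957e+00 -6.18865586e-01  6.34606480e-04] 0.08538387695792353 0.0187
```

View pics/top0.png

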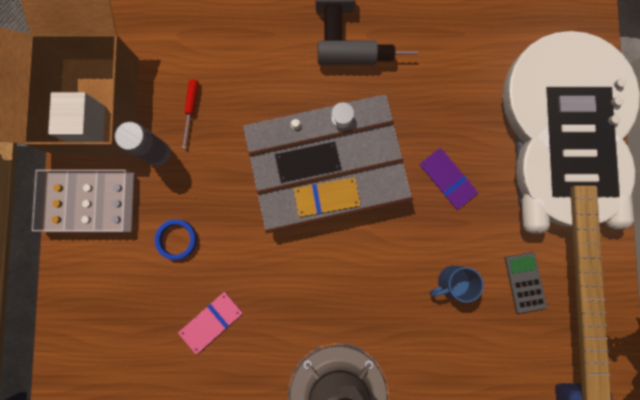

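The top view shows the brass plate in the near lane (pixels 295–360, 178–216) with its blue tape at (317,199). The black plate is in the middle lane, and the ledge's +y end edge runs from (244,125) to (264,228).

```bash
cat > m.py <<'E'
import cv2,numpy as np
from bench import camera_model
from scipy.spatial.transform import Rotation as R
def measure(p,d,n="top"):
    c=camera_model(n);K=c['K'];Rm=cv2.Rodrigues(c['rvec'])[0];t=c['tvec']
    v,u=np.mgrid[:400,:640]
    W=(np.stack([(u-K[0,2])/K[0,0]*d,(v-K[1,2])/K[1,1]*d,d],-1)-t)@Rm
    def onplane(uv,z):
        ray=np.c_[np.array(uv,float),np.ones(len(uv))]@np.linalg.inv(K).T@Rm; o=-t@Rm
        return o+ray*((z-o[2])/ray[:,2])[:,None]
    h=cv2.cvtColor(p,cv2.COLOR_RGB2HSV).astype(int)
    box=(u>235)&(u<420)&(v>90)&(v<235)&(d>0)
    led=box&(W[...,2]>.045)&(W[...,2]<.08)
    m=led.astype(np.uint8); k,l,s,_=cv2.connectedComponentsWithStats(m); m=(l==1+s[1:,4].argmax())
    def rect(mask,z):
        q=onplane(np.argwhere(mask)[:,::-1],z)
        return q,cv2.minAreaRect(q[:,:2].astype(np.float32)*1000)
    brass=box&(h[...,0]>12)&(h[...,0]<30)&(h[...,1]>150)&(p[...,0]>140)
    tape=box&(h[...,0]>100)&(h[...,0]<130)&(h[...,1]>120)&(v>170)
    return W,onplane,m,brass,tape,rect
E
python3 - <<'E'
from m import *
f=np.load('pics/top0.npz');W,on,m,b,t,rect=measure(f['p'],f['d'])
print('top z',np.median(W[m][:,2]))
q,rl=rect(m,.06);print('ledge',rl,cv2.boxPoints(rl).tolist())
q,rb=rect(b|t,.066);print('plate',rb,cv2.boxPoints(rb).tolist(),b.sum(),t.sum())
q,rt=rect(t,.066);print('tape',q.mean(0),rt)
E
```

```text
top z 0.06091330355484352
ledge ((559.3994140625, 27.4603271484375), (270.4746398925781, 361.70343017578125), 12.685226440429688) [[387.7490234375, 174.2002716064453], [467.1771240234375, -178.6743927001953], [731.0498046875, -119.27961730957031], [651.6217041015625, 233.5950469970703]]
plate ((475.533447265625, 28.191162109375), (68.90501403808594, 147.9331817626953), 10.123534202575684) [[428.61614990234375, 94.9504165649414], [454.6185302734375, -50.679603576660156], [522.4507446289062, -38.568092346191406], [496.4483642578125, 107.06192779541016]] 1544 88
tape [0.47095296 0.0529518  0.066     ] ((470.5746765136719, 52.93854522705078), (66.75286865234375, 7.473748683929443), 9.369344711303711)
```

```bash
cat >> m.py <<'E'
YAW=np.radians(12.685);C=np.array([.5594,.0275]);LX=np.array([np.cos(YAW),np.sin(YAW)]);LY=np.array([-LX[1],LX[0]])
def rows(lx,ly,z):
    """turn and shift (tool axes, mm) to bring TCP to ledge coords (mm), tool x along ledge +y"""
    from bench import status
    o=status.get_obs();T=R.from_rotvec(o['orientation'])
    w=np.r_[C+(lx*LX+ly*LY)/1000,z/1000]
    G=R.from_matrix(np.c_[np.r_[LY,0],np.r_[LX,0],[0,0,-1]])
    e=o['tcp_pos'][:2]-C
    print('t',o['clock'],'tcp ledge',e@LX*1000,e@LY*1000,o['tcp_pos'][2]*1000,'F',o['contact_force'],'j',np.round(o['joints'],2))
    print('rot',(T.inv()*G).as_rotvec(),'shift',T.inv().apply(w-o['tcp_pos'])*1000)
E
python3 -c "
from m import *
rows(-84,-92,120)"
```

```text
t 0.1 tcp ledge -434.09104840975886 -568.1073671606837 230.42605579792428 F [ 0.22974575 -0.40186267 -0.77467197] j [ 1.07  0.48  0.02  1.56 -0.01  1.11 -0.08]
rot [-1.42314910e-03 -1.07636069e-03 -1.39541145e+00] shift [ 427.80405442 -407.53565566  111.0597201 ]
```

```bash
python3 -m creep '0 0 -1.395 428 -407 111 -1;0 0 -1.395 428 -407 111 -1;0 0 -1.395 428 -407 111 -1;0 0 -1.395 428 -407 111 -1;0 0 -1.395 428 -407 111 -1;0 0 -1.395 428 -407 111 -1;0 0 -1.395 428 -407 111 -1;0 0 -1.395 428 -407 111 -1;0 0 -1.395 428 -407 111 -1;0 0 -1.395 428 -407 111 -1' 30; python3 -c "
from m import *
rows(-84,-92,75)"
```

```text
clock: 1.35
tcp_pos: [0.4989, -0.0784, 0.1198]
orientation: [-1.959, -2.455, -0.001]
contact_force: [1.1, -0.3, 0.6]
grip_width: 0.0002
gripper_force: 0.0
t 1.35 tcp ledge -82.28130700403267 -90.06693725184503 119.75600343063446 F [ 1.08329132 -0.25829758  0.58527036] j [ 0.42  0.38 -0.46  2.03  0.24  0.78  0.03]
rot [ 5.86330876e-06 -1.11978865e-03  2.75485841e-03] shift [-1.97843628 -1.72434322 44.75380331]
```

```bash
python3 -m creep '0 0 0 -2 -2 45 -1;0 0 0 -2 -2 45 -1;0 0 0 -2 -2 45 -1;0 0 0 -2 -2 53 -1;0 0 0 -2 -2 56 -1;0 0 0 -2 -2 56 -1;0 0 0 -2 -2 56 -1'; python3 - <<'E'
from m import *
from bench import grab_frame
rows(-84,-67,63.5)
p,d=grab_frame("wrist");cv2.imwrite("pics/w1.png",p[:,:,::-1])
p,d=grab_frame("scene");cv2.imwrite("pics/s1.png",cv2.resize(p[60:320,140:500],None,fx=2,fy=2)[:,:,::-1])
E
```

```text
clock: 2.22
tcp_pos: [0.4969, -0.0842, 0.0645]
orientation: [1.963, 2.453, 0.0]
contact_force: [-0.5, -1.0, 0.4]
grip_width: -0.0001
gripper_force: 0.0
t 2.225 tcp ledge -85.4597344278891 -95.28213729581591 64.50224092657233 F [-0.54734881 -1.04437047  0.44227886] j [ 0.39  0.47 -0.42  2.07  0.31  0.66 -0.02]
rot [ 0.00030217  0.00011015 -0.00047249] shift [28.28293402  1.44606888  0.99956457]
```

View pics/w1.png

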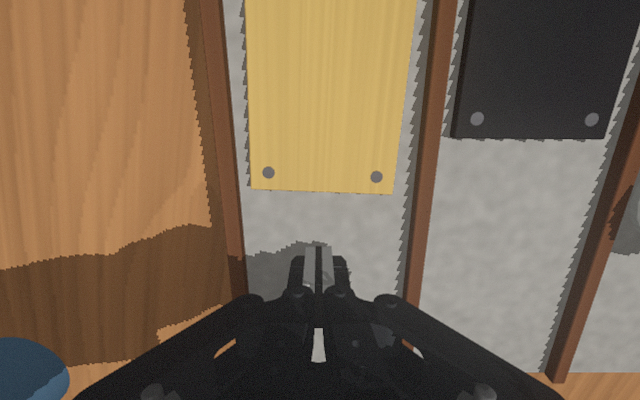

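View pics/s1.png

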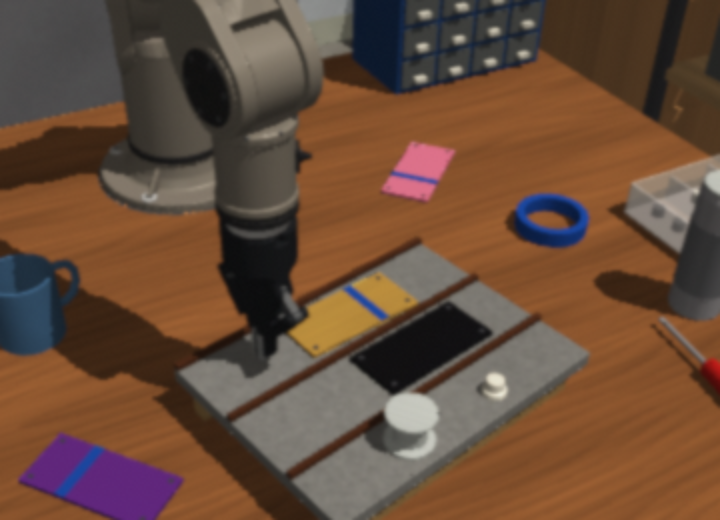

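The wrist view shows the fingertips (320,265) squarely behind the rear edge of the plate (320,190), with the lane free between them. The scene view confirms this.

```bash
python3 -m creep '0 0 0 0 1 2 -1;0 0 0 0 1 2 -1;0 0 0 10 1 2 -1;0 0 0 18 1 2 -1;0 0 0 24 1 2 -1;0 0 0 30 1 2 -1;0 0 0 36 1 2 -1;0 0 0 42 1 2 -1;0 0 0 48 1 2 -1;0 0 0 48 1 2 -1'; cat > look.py <<'E'
import sys
from m import *
from bench import grab_frame
rows(-84,0,63)
p,d=grab_frame("top");cv2.imwrite(f"pics/{sys.argv[1]}.png",cv2.resize(p[90:250,220:430],None,fx=3,fy=3)[:,:,::-1])
W,on,m,b,t,rect=measure(p,d)
q,rb=rect(b|t,.066);print('plate',rb)
q,rt=rect(t,.066);e=q.mean(0)[:2]-C;print('tape ledge x,y',e@LX*1000,e@LY*1000,rt,t.sum())
E
python3 look.py t2
```

```text
clock: 3.58
tcp_pos: [0.4871, -0.0363, 0.0623]
orientation: [-1.962, -2.453, -0.001]
contact_force: [-0.7, -0.6, 0.5]
grip_width: 0.0
gripper_force: 0.1
t 3.575 tcp ledge -84.5151902211703 -46.387665063849724 62.31791927632342 F [-0.74687483 -0.63570549  0.54482046] j [ 0.3   0.45 -0.43  2.11  0.31  0.64 -0.12]
rot [ 1.90040456e-05 -4.86392407e-04  5.01435859e-04] shift [46.38772716  0.53846342 -0.65950809]
plate ((471.0517578125, 48.81767654418945), (69.2724380493164, 147.8644256591797), 10.066269874572754)
tape ledge x,y -80.22869261393618 65.15554020654685 ((466.9554748535156, 73.38777160644531), (68.75517272949219, 7.479632377624512), 10.32067584991455) 92
```

View pics/t2.png

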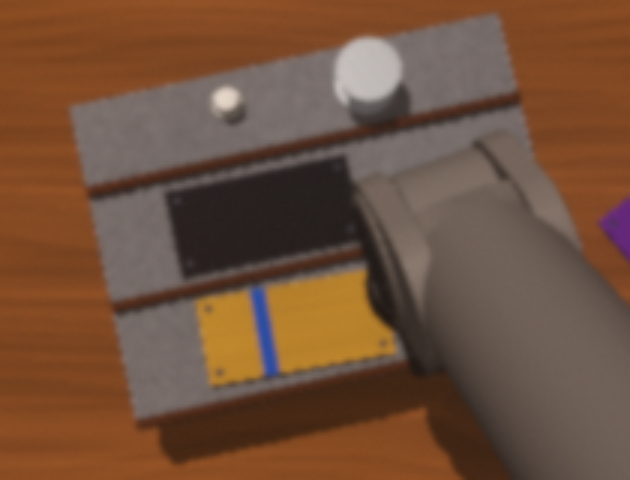

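The plate slides flat in its lane: the tape is now at crop pixel (265,330) and y = 65 mm, so 115 mm remain.

```bash
python3 -m creep '0 0 0 6 0.5 0 -1;0 0 0 16 0.5 0 -1;0 0 0 26 0.5 0 -1;0 0 0 36 0.5 0 -1;0 0 0 46 0.5 0 -1;0 0 0 56 0.5 0 -1;0 0 0 66 0.5 0 -1;0 0 0 74 0.5 0 -1;0 0 0 80 0.5 0 -1;0 0 0 80 0.5 0 -1'; python3 look.py t3
```

```text
clock: 4.88
tcp_pos: [0.4701, 0.0419, 0.0623]
orientation: [-1.961, -2.454, -0.001]
contact_force: [-0.2, -0.5, 0.2]
grip_width: -0.0002
gripper_force: 0.0
t 4.875 tcp ledge -83.99455188470176 33.703123353784854 62.296316144591295 F [-0.23708819 -0.5248225   0.23512922] j [ 0.15  0.44 -0.45  2.14  0.32  0.63 -0.29]
rot [ 6.20443129e-05 -6.19250798e-04  6.44189952e-04] shift [-3.37026706e+01 -2.71148773e-02 -7.24555413e-01]
plate ((453.128173828125, 134.94615173339844), (72.37361907958984, 137.4669952392578), 11.308124542236328)
tape ledge x,y -80.84481213934701 145.633043964299 ((449.0180358886719, 151.96107482910156), (66.28203582763672, 7.244956016540527), 10.720479965209961) 87
```

```bash
python3 -m creep '0 0 0 6 0 0 -1;0 0 0 14 0 0 -1;0 0 0 22 0 0 -1;0 0 0 28 0 0 -1;0 0 0 32 0 0 -1;0 0 0 34 0 0 -1;0 0 0 34 0 0 -1;0 0 0 34 0 0 -1'; python3 look.py t4
```

```text
clock: 5.92
tcp_pos: [0.4628, 0.0745, 0.0623]
orientation: [-1.963, -2.453, -0.001]
contact_force: [0.0, 0.0, -0.1]
grip_width: 0.0003
gripper_force: 0.3
t 5.925 tcp ledge -83.96221655128929 67.06379083978412 62.310014353670745 F [ 0.00561298  0.02022545 -0.12574165] j [ 0.09  0.43 -0.45  2.15  0.32  0.62 -0.37]
rot [ 0.00011417 -0.00042571 -0.00034985] shift [-6.70635001e+01 -1.42410298e-02 -7.18538081e-01]
plate ((443.88763427734375, 173.43618774414062), (73.22876739501953, 124.32833862304688), 11.200525283813477)
tape ledge x,y -81.85991493879315 178.69068111642187 ((440.6869812011719, 183.95689392089844), (68.1268539428711, 7.2313008308410645), 10.90079402923584) 89
```

View pics/t4.png

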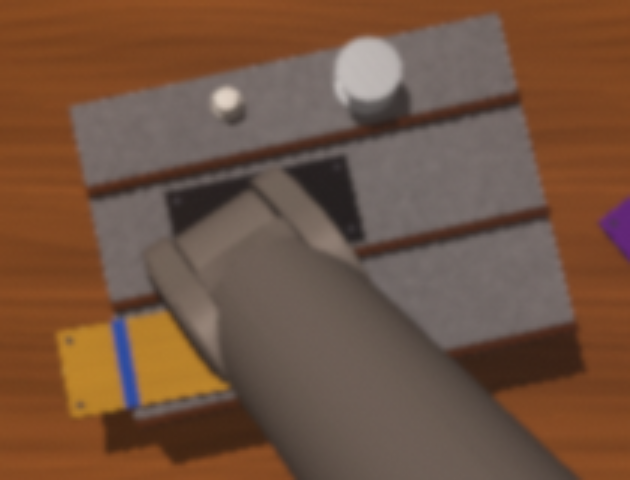

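The stripe at (126,362) lies on the end edge line, which runs from (115,300) to (135,418). Its measured y is 178.7 mm against a target of 180. Next I back off and rise.

```bash
python3 -m creep '0 0 0 -10 0 0 -1;0 0 0 -30 0 0 -1;0 0 0 -40 0 0 -1;0 0 0 -40 0 -20 -1;0 0 0 -40 0 -60 -1;0 0 0 -80 0 -110 -1;0 0 0 -140 0 -130 -1;0 0 0 -180 0 -130 -1;0 0 0 -180 0 -130 -1;0 0 0 -180 0 -130 -1'; python3 look.py t5
```

```text
clock: 7.22
tcp_pos: [0.5019, -0.1007, 0.192]
orientation: [-1.962, -2.452, -0.0]
contact_force: [1.1, 0.7, -0.4]
grip_width: 0.0
gripper_force: 0.0
t 7.225 tcp ledge -84.26444994020547 -112.45023807346408 192.03424161552633 F [ 1.09217072  0.70142698 -0.40945066] j [ 0.46  0.29 -0.45  1.96  0.16  0.93  0.15]
rot [-0.00036712 -0.00088076 -0.00016202] shift [112.33659181   0.29362907 129.13313056]
plate ((445.6075134277344, 160.22909545898438), (73.0268325805664, 150.96913146972656), 10.362950325012207)
tape ledge x,y -81.4774945483973 178.68098294445855 ((440.90802001953125, 183.9994659423828), (67.6766586303711, 7.2313008308410645), 10.90079402923584) 88
```

View pics/t5.png

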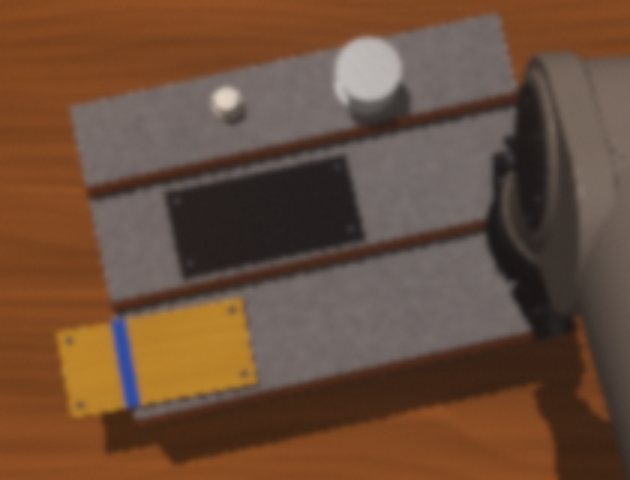

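The plate lies flat with its stripe (126,362) on the end edge. The black plate, spool and knob have not moved, and the arm is clear.

```bash
python3 -c "
from bench import r
print(r.hand_in())"
```

```text
the job is handed in; nothing more can be done
None
```

The job is handed in: the brass plate lies flat along its lane with the tape stripe's middle line about 1 mm short of the ledge's end edge (top-camera measurement), the other things on the ledge look unmoved, and the gripper is clear of everything.

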